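# Load a sleeve onto the spindle behind sprung flaps

## Task

Pick up the plain steel sleeve and push it upright down through the two sprung flaps in the top of the storage box, holding them open with it as it goes, until it is over the spindle inside and stands on the rings there, whose height you must find by feel: let it touch down before you let go, neither dropping it, not even a few millimetres, nor pressing anything in the box with more than about 25 N. Then let go and draw back out so that both flaps spring fully shut above it, and leave everything else on the table alone.

Things in the scene. Friction and masses are not known exactly. Their poses are not given: they have to be found in the camera images.
- hopper: Fixed grey sheet-steel box, 120 x 190 mm, flat top 140 mm above the table with a slot in it shut by two sprung flaps. Origin: on the table plane under the spindle's axis and the slot's middle; y along the slot, z up. The spindle inside is upright, 12 mm diameter, tapered to 6 mm at its tip, 90 mm above the table. Rings 56 mm across lie on it; the height of their top is unknown: 41 to 60 mm above the table.
- slot (a point): Middle of the slot in the box's top, level with the top face: slot 38 mm wide along the box's x and 140 mm long along its y, in 3 mm sheet. The spindle's axis passes through this point.
- flap_front (a joint): Angle in rad of the smooth, nylon-edged aluminium flap on the slot's -x side: 0 shut (level, flush), grows as it swings down into the box, negative upwards, stops at 1.5 both ways. 18 mm from hinge (slot's edge) to free edge, which meets the other flap's in the middle; 138 mm long. Sprung to shut from both sides, 0.05 Nm per rad; pushing a part through both takes 5 to 10 N in all.
- flap_back (a joint): The same for the flap on the slot's +x side.
- sleeve: Loose plain steel sleeve (tube) standing on end: 26 mm outside diameter, 18 mm bore, 60 mm tall, the same all the way up, about 0.13 kg. Origin: centre of its underside; z along the bore.
- hub_flange: Bystander, leave alone: steel flange with a hub: flange 72 mm across, 8 mm thick, hub 36 mm across up to 48 mm height, 26 mm bore; origin at the centre of its underside.
- flat_flange: Bystander, leave alone: flat steel flange ring without a hub, 90 mm across, 12 mm thick, lying flat; origin at the centre of its underside.
- big_ring: Bystander, leave alone: steel ring, 110 mm across, 22 mm tall, lying flat; origin at the centre of its underside.
- oil_can: Bystander, leave alone: round can, 60 mm diameter, 130 mm tall; origin at the centre of its underside.
- carton: Bystander, leave alone: closed cardboard carton, 90 x 120 x 60 mm; origin at the centre of its underside.
- wrench: Bystander, leave alone: steel wrench lying flat, about 200 mm long; origin near its middle, x along it.
- plug: Bystander, leave alone: solid steel plug, 40 mm diameter, 30 mm tall; origin at the centre of its underside.
There are look-alikes about, which are no part of the job. Leave any turquoise look-alike of the sleeve alone. There is more than one size of the hopper; the job needs the larger.

How it is judged:
By the outcome, as a careful person would: the job done as asked, in the order asked, and still so for the second after the job is handed in, with the robot touching nothing.
It also fails if it takes over 54 s, if anything falls off the work surface, if the arm or the gripper's body presses on something with over 40 N, if the wrist force passes 120 N, or if a joint passes its speed limit or range.

## Robot

A 6-joint arm with a two-finger parallel gripper is mounted at the origin on the work surface. World frame = base frame: x ahead of the robot, y to its left, z up, the work surface at z = 0. Lengths are in m, angles in rad, forces in N, time in s.
With the tool pointing down it reaches from about 0.35 to 0.775 m from the base axis. Payload 5.5 kg.
Tool frame: the origin (TCP) lies on the centre line of the jaws, within the pads' length; the fingertips stand 11 mm ahead of it and the grasp point (between the pads) lies 8 mm behind it (env.nose_length is the distance from the TCP to the fingertips, in m); x points along the fingers, z is the direction in which the jaws open and shut, and the axes are right-handed (so a half turn about x gives the same grasp; the last joint's range is limited). The gripper opens to 85 mm and grips with 20 to 120 N. Pads are 22 mm wide; open, the fingers measure 114 mm over their backs; the gripper's body (76 mm by 85 mm) begins 54 mm behind the grasp point. The pads swing forward as they close: fully open they stand 13 mm farther back than shut.
Start: joints at [1.065, 0.313, 0.046, 1.304, 0, 1.431], TCP at [0.206, 0.537, 0.242] pointing down, gripper open.
Joint ranges: [-2.76, 2.76], [-0.86, 1.69], [-1.03, 1.26], [-2.2, 2.34], [-1.47, 1.5], [-3.14, 3.14]. Speed limits (rad/s): [2.57, 2.57, 3.14, 3.14, 3.14, 3.14].

## Interface

Orientations are given as a unit quaternion [w, x, y, z].
In Python, from workcell import env gives the robot as it stands. The module is installed in compiled form; this text tells all that it offers.
- The arm moves only by the tool step_arm, never from a script. Its argument "moves" is a list that holds one entry, the list of rows, each a list of 7 numbers: the turn, a rotation vector about the tool's x, y, z in rad, then the shift along the tool's x, y, z in m, then the opening, from 0 (shut) to 1 (fully open). In form: [[[rx, ry, rz, tx, ty, tz, grip], ...]]. A call has 1 to 12 rows; each row is the pose to reach, as a shift and turn from the pose measured when the call began, along the tool's axes at that moment; what a row does not reach only later rows make up. A row lasts 1/10 s, in which the tool goes at most 50 mm and 8.59 degrees, less where a joint would pass 70% of its speed; a pose out of reach is approached as far as the arm can. A call with a gripper value outside its range is refused whole. The fingers move at their own pace and stop on an object; "force" is the grip in N (left out, the last holds). Time passes only in rows, so rows that repeat a pose let the fingers close. It gives the time, the measured TCP pose, the force and the opening at its end, in the units of the state.
- env.get_state(): the state, without advancing time (a new reading comes with each control period).
- env.read_camera(name): name is "scene" or "top" or "wrist"; returns (picture, depth): 400x640x3 uint8, red, green, blue; 400x640 float32, m along the optical axis (not along the pixel's ray), 0 where there is no reading.
- env.get_calibration(name): a dict with "mtx" (3x3 intrinsics, pixels), "distortion" ([k1, k2, p1, p2, k3] as OpenCV has them; the pictures are not rectified), "camera_from_world" (4x4, takes a point from world to camera coordinates); the wrist camera has in their place "T_tool_cam" (4x4, takes a point from camera to tool coordinates, whose origin is the TCP and whose axes are the tool frame's). Camera axes: x right, y down, z forward; pixel columns grow to the right and rows downward; lengths in m; the calibration is good to about 2 mm. A picture is of the moment at which its call begins: read the wrist's pose just before it. get_calibration takes no time and is no camera call.
- env.hand_in(): hands the job in, once; it reports no verdict.
Trained networks look in the newest picture that a camera, given by its name, has taken for a name from the list of things; names that differ only in an ending like _2 or _b are one class to them, and where a whole thing is asked for, a point or a joint stands for the part that bears it (a point fixed in the world has none). Each returns a list of dicts, best first, with "confidence" (0 to 1); they miss things now and then, are a little off and sometimes report something else, mostly with a low value. They report only what shows in the picture. A call takes as long as a camera call. They do not tell look-alikes from the thing itself.
- env.boxes_of(camera, thing): "uv" ([column, row] in pixels, amid what is visible of it).
- env.silhouettes(camera, thing): "mask" (400x640 bool, what is visible of it) and "uv" ([column, row] in pixels, amid what is visible of it).
The state is a dict: "clock": time; "joint_pos": joint angles; "qvel": joint speeds; "tau": joint torques, N m; "tcp_pos": TCP position; "orientation": TCP orientation; "wrist_force": force on the tool from outside, world axes, zero at the start; "ft_torque": the same for the moment, N m; "finger_gap": finger opening in m.
Only numpy, scipy, OpenCV 4.12 (cv2) and the standard library are available. Lean on these libraries where they do the work, as an engineer would, in place of code of your own. Each camera call takes 0.05 s, during which the arm holds its last target.

## Working session

There is one attempt and no reset: what is moved stays moved. The work goes in short steps, Python scripts to look and compute and a tool call to move; the robot and the scene stay as the last step left them, time stands still between calls to the robot, and variables do not carry over. Pictures are saved under pics/ and viewed, and the job is handed in when it is done.

Besides the shell and the picture viewer there is one more tool, called after "Request:" by a JSON object that holds its "method" and its "body", one argument or row to a line. step_arm: Moves the arm, as the interface text tells. Its arguments: {"type":"object","properties":{"moves":{"type":"array","items":{"type":"array","items":{"type":"array","items":{"type":"number"}}}},"force":{"type":"number"}},"required":["moves"]}

```bash
mkdir -p pics; cat > h.py <<'E'
import numpy as np, cv2
from workcell import env
from scipy.spatial.transform import Rotation as R
def save(n,p): cv2.imwrite('pics/'+n,cv2.cvtColor(p,cv2.COLOR_RGB2BGR))
def Tst():
    s=env.get_state(); q=s['orientation']; T=np.eye(4)
    T[:3,:3]=R.from_quat([q[1],q[2],q[3],q[0]]).as_matrix(); T[:3,3]=s['tcp_pos']; return T
def cloud(cam,depth,uv,T=None):
    c=env.get_calibration(cam); K=np.array(c['mtx']); D=np.array(c['distortion'])
    uv=np.asarray(uv,float).reshape(-1,2)
    p=cv2.undistortPoints(uv.reshape(-1,1,2),K,D).reshape(-1,2)
    z=depth[uv[:,1].astype(int),uv[:,0].astype(int)]
    P=np.c_[p*z[:,None],z,np.ones(len(z))]
    if cam=='wrist': M=T@np.array(c['T_tool_cam'])
    else: M=np.linalg.inv(np.array(c['camera_from_world']))
    return (P@M.T)[:,:3]
def full(cam,depth,T=None):
    v,u=np.mgrid[0:400,0:640]; return cloud(cam,depth,np.c_[u.ravel(),v.ravel()],T).reshape(400,640,3)
E
python3 - <<'E'
from h import *
print(env.get_state())
for c in ['scene','top']:
    p,d=env.read_camera(c); save(c+'0.png',p); X=full(c,d); np.save(c+'0.npy',X)
    for t in ['sleeve','hopper']:
        for r in env.silhouettes(c,t):
            m=r['mask']; P=X[m]
            print(c,t,round(r['confidence'],2),r['uv'],np.median(P,0).round(3),np.percentile(P,2,axis=0).round(3),np.percentile(P,98,axis=0).round(3),p[m].mean(0).round())
E
```

```text
{'clock': 0.0, 'joint_pos': array([1.06541447e+00, 3.13986933e-01, 4.49636279e-02, 1.30360387e+00,
       8.09436649e-06, 1.43118900e+00]), 'qvel': array([-9.37860215e-04, -7.02579023e-05,  7.81527706e-04,  1.20414797e-03,
        9.26858351e-04, -4.89672821e-04]), 'tau': array([-2.17559544e-03, -4.80636764e+01,  2.98529506e+01,  1.97406061e-02,
       -3.66991890e-04, -8.65956139e-06]), 'tcp_pos': array([0.20542809, 0.53651618, 0.24141024]), 'orientation': array([ 0.58201536, -0.40101295,  0.58317628,  0.40043996]), 'wrist_force': array([ 0.20538818,  1.00268153, -0.23606152]), 'ft_torque': array([ 0.00042788,  0.032069  , -0.01711854]), 'finger_gap': 0.08538115519684042}
scene sleeve 0.64 [437.9, 265.3] [0.524 0.357 0.044] [0.503 0.345 0.005] [0.529 0.369 0.063] [15. 59. 55.]
scene sleeve 0.5 [438.7, 244.6] [0.459 0.326 0.043] [0.417 0.313 0.001] [0.465 0.338 0.063] [31. 28. 29.]
scene hopper 0.86 [316.5, 168.2] [ 0.398 -0.085  0.098] [ 0.318 -0.161  0.003] [ 0.441 -0.017  0.107] [75. 72. 70.]
scene hopper 0.72 [318.0, 228.3] [0.622 0.028 0.139] [ 0.521 -0.071  0.004] [0.681 0.122 0.144] [84. 80. 77.]
top sleeve 0.66 [199.4, 220.9] [0.517 0.351 0.042] [ 0.505  0.343 -0.   ] [0.528 0.367 0.066] [42. 82. 76.]
top hopper 0.79 [318.8, 188.8] [0.589 0.013 0.139] [ 0.512 -0.081  0.005] [0.669 0.106 0.144] [129. 126. 121.]
top hopper 0.64 [364.6, 268.7] [ 0.376 -0.096  0.102] [ 0.318 -0.167  0.031] [ 0.433 -0.026  0.108] [133. 131. 125.]
```

View pics/scene0.png

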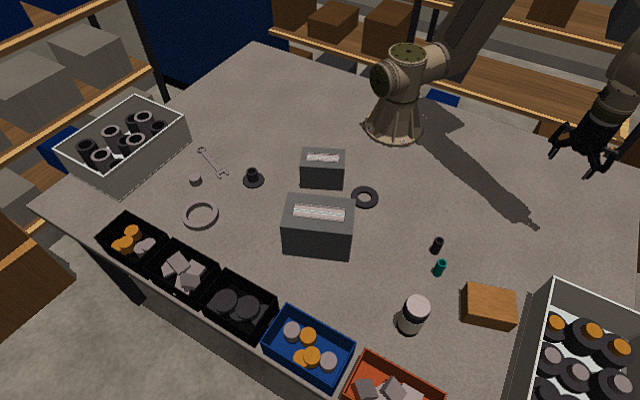

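View pics/top0.png

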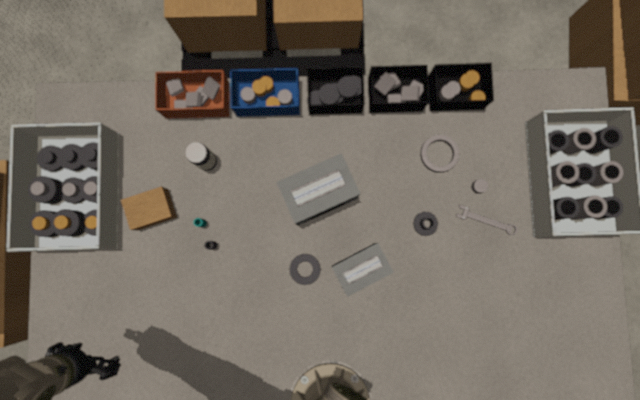

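The target sleeve is the dark one at scene (437,245) and top (211,245); the turquoise one at scene (440,267) is the look-alike. The larger hopper is at scene (318,228) and top (319,189). Next I measure the positions more closely.

```bash
python3 - <<'E'
from h import *
print(np.array(env.get_calibration('wrist')['T_tool_cam']).round(3))
X=np.load('top0.npy'); S=np.load('scene0.npy')
for n,A in (('top',X),('scene',S)):
    P=A.reshape(-1,3)
    m=(abs(P[:,0]-.45)<.045)&(abs(P[:,1]-.325)<.04)&(P[:,2]>.05)&(P[:,2]<.075)
    if m.any(): Q=P[m]; print(n,'sleeve',m.sum(),Q.mean(0).round(4),Q.min(0).round(3),Q.max(0).round(3))
    m=(abs(P[:,0]-.59)<.15)&(abs(P[:,1]-.013)<.15)&(P[:,2]>.13)&(P[:,2]<.15)
    Q=P[m]; r=cv2.minAreaRect(Q[:,:2].astype(np.float32)); print(n,'box',m.sum(),np.median(Q[:,2]),r)
T=Tst(); print(T.round(3))
E
```

```text
[[-0.    -0.321  0.947 -0.131]
 [ 0.001 -0.947 -0.321  0.083]
 [ 1.     0.001  0.001  0.   ]
 [ 0.     0.     0.     1.   ]]
top sleeve 46 [0.451  0.3248 0.0573] [0.44  0.313 0.051] [0.463 0.338 0.064]
top box 3224 0.13917512569577606 ((0.5929463505744934, 0.014816462993621826), (0.1203080415725708, 0.19035105407238007), 22.89297103881836)
scene sleeve 67 [0.4523 0.3262 0.0578] [0.439 0.314 0.05 ] [0.466 0.339 0.064]
scene box 2705 0.14067642100179945 ((0.5914727449417114, 0.01698676496744156), (0.12464215606451035, 0.19035597145557404), 22.642650604248047)
[[-0.    -0.934  0.358  0.206]
 [-0.     0.358  0.934  0.537]
 [-1.     0.    -0.001  0.242]
 [ 0.     0.     0.     1.   ]]
```

Request:
{"method": "step_arm", "body": {
  "moves": [
    [[-0.08,0,0,0.004,-0.031,-0.011,1],[-0.16,0,0,0.008,-0.061,-0.022,1],[-0.24,0,0,0.012,-0.092,-0.033,1],[-0.32,0,0,0.016,-0.122,-0.044,1],[-0.4,0,0,0.02,-0.153,-0.055,1],[-0.48,0,0,0.024,-0.183,-0.066,1],[-0.56,0,0,0.028,-0.214,-0.077,1],[-0.64,0,0,0.032,-0.244,-0.088,1],[-0.72,0,0,0.036,-0.275,-0.099,1],[-0.763,0,0,0.04,-0.305,-0.109,1],[-0.763,0,0,0.04,-0.305,-0.109,1],[-0.763,0,0,0.04,-0.305,-0.109,1]]
  ],
  "force": 40
}}

```text
clock: 1.5
tcp_pos: [0.4517, 0.3254, 0.2017]
orientation: [0.392, -0.588, 0.393, 0.589]
wrist_force: [-0.2, -0.3, -0.1]
finger_gap: 0.085
```

```bash
python3 - <<'E'
from h import *
T=Tst(); s=env.get_state(); print(s['clock'],s['joint_pos'].round(3),s['qvel'].round(3),T.round(4))
p,d=env.read_camera('wrist'); save('w1.png',p); X=full('wrist',d,T)
P=X.reshape(-1,3)
for r in env.silhouettes('wrist','sleeve'):
    m=r['mask']; Q=X[m]; print(r['confidence'],r['uv'],np.median(Q,0),p[m].mean(0))
m=(abs(P[:,0]-.45)<.035)&(abs(P[:,1]-.325)<.035)&(P[:,2]>.052)&(P[:,2]<.07)
Q=P[m]; print(m.sum(),np.median(Q[:,2]),cv2.minEnclosingCircle(Q[:,:2].astype(np.float32)),Q.min(0),Q.max(0))
E
```

```text
1.5 [ 0.48   0.293 -0.081  1.197  0.     0.085] [ 0.031 -0.011 -0.005  0.005  0.     0.003] [[-1.100e-03 -9.230e-01 -3.848e-01  4.517e-01]
 [-6.000e-04 -3.848e-01  9.230e-01  3.254e-01]
 [-1.000e+00  1.300e-03 -1.000e-04  2.017e-01]
 [ 0.000e+00  0.000e+00  0.000e+00  1.000e+00]]
0.72 [323.2, 180.4] [0.45014238 0.32582801 0.04808263] [59.390625   54.91979167 52.72916667]
0.55 [326.6, 247.5] [0.50845607 0.35434289 0.04416436] [57.86026201 94.26113537 87.23842795]
424 0.05868228436896847 ((0.45021137595176697, 0.3257453441619873), 0.013035628013312817) [0.43760707 0.31286313 0.05210494] [0.4630589  0.33819093 0.06110046]
```

View pics/w1.png

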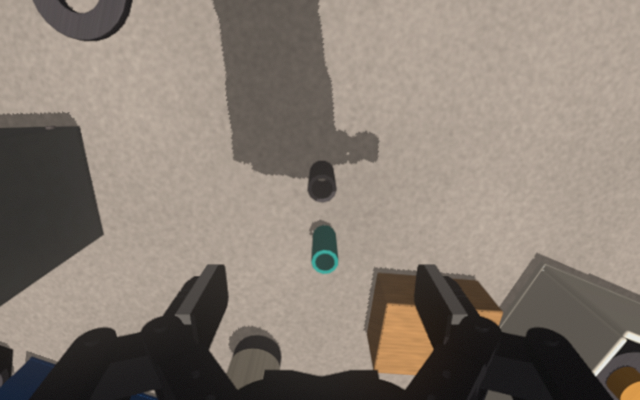

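Request:
{"method": "step_arm", "body": {
  "moves": [
    [[0,0,0,0.025,0.0013,0.0009,1],[0,0,0,0.05,0.0013,0.0009,1],[0,0,0,0.075,0.0013,0.0009,1],[0,0,0,0.1,0.0013,0.0009,1],[0,0,0,0.12,0.0013,0.0009,0.9],[0,0,0,0.135,0.0013,0.0009,0.8],[0,0,0,0.145,0.0013,0.0009,0.7],[0,0,0,0.15,0.0013,0.0009,0.6],[0,0,0,0.154,0.0013,0.0009,0.5],[0,0,0,0.154,0.0013,0.0009,0.5],[0,0,0,0.154,0.0013,0.0009,0.5]]
  ],
  "force": 60
}}

```text
clock: 2.7
tcp_pos: [0.4496, 0.3268, 0.0488]
orientation: [-0.392, 0.589, -0.391, -0.589]
wrist_force: [-0.0, 0.7, -0.2]
finger_gap: 0.0426
```

```bash
python3 - <<'E'
from h import *
T=Tst(); s=env.get_state(); print(s['clock'],s['finger_gap'],T.round(4))
p,d=env.read_camera('wrist'); save('w2.png',p); X=full('wrist',d,T)
P=X.reshape(-1,3)
m=(abs(P[:,0]-.45)<.018)&(abs(P[:,1]-.325)<.018)&(P[:,2]>.052)&(P[:,2]<.07)
Q=P[m]; print(m.sum(),np.median(Q[:,2]),cv2.minEnclosingCircle(Q[:,:2].astype(np.float32)),Q.min(0),Q.max(0))
E
```

```text
2.7 0.042629759454472366 [[ 3.000e-04 -9.220e-01 -3.871e-01  4.496e-01]
 [ 1.000e-04 -3.871e-01  9.220e-01  3.268e-01]
 [-1.000e+00 -3.000e-04  0.000e+00  4.880e-02]
 [ 0.000e+00  0.000e+00  0.000e+00  1.000e+00]]
2198 0.05863918553106715 ((0.4540567100048065, 0.32309553027153015), 0.01768193580210209) [0.43711078 0.3070652  0.05201207] [0.46777438 0.33845087 0.06978682]
```

View pics/w2.png

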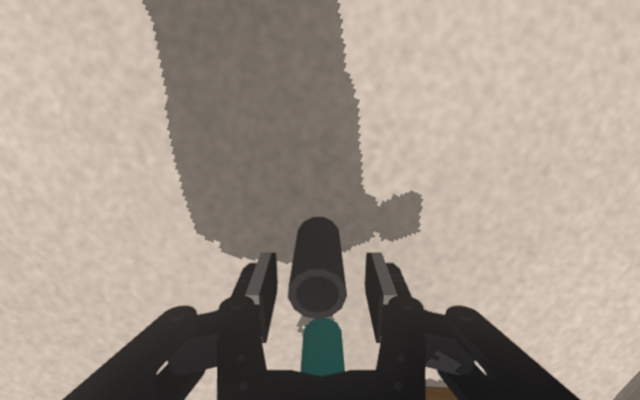

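Request:
{"method": "step_arm", "body": {
  "moves": [
    [[0,0,0,0.001,0,-0.001,0.45],[0,0,0,0.001,0,-0.001,0.35],[0,0,0,0.001,0,-0.001,0.25],[0,0,0,0.001,0,-0.001,0.15],[0,0,0,0.001,0,-0.001,0.1],[0,0,0,0.001,0,-0.001,0.1],[0,0,0,0.001,0,-0.001,0.1],[0,0,0,0.001,0,-0.001,0.1]]
  ],
  "force": 60
}}

```text
clock: 3.55
tcp_pos: [0.4505, 0.3259, 0.0483]
orientation: [-0.392, 0.589, -0.391, -0.588]
wrist_force: [0.3, -1.8, 5.1]
finger_gap: 0.0239
```

```bash
python3 - <<'E'
from h import *
T=Tst(); s=env.get_state(); print(s['clock'],s['finger_gap'],s['wrist_force'],T.round(4))
p,d=env.read_camera('wrist'); save('w3.png',p); X=full('wrist',d,T); np.save('w3.npy',X)
rs=env.silhouettes('wrist','sleeve')
Ti=np.linalg.inv(T)
for r in rs:
    m=r['mask']; Q=X[m]@Ti[:3,:3].T+Ti[:3,3]; print(r['confidence'],r['uv'],np.percentile(Q,[2,50,98],axis=0).round(4), p[m].mean(0))
E
```

```text
3.55 0.02387138034115728 [ 0.32301621 -1.83835602  5.05437742] [[ 1.400e-03 -9.221e-01 -3.868e-01  4.505e-01]
 [ 3.000e-04 -3.868e-01  9.221e-01  3.259e-01]
 [-1.000e+00 -1.400e-03 -3.000e-04  4.830e-02]
 [ 0.000e+00  0.000e+00  0.000e+00  1.000e+00]]
0.76 [317.3, 268.7] [[-0.0116 -0.0104 -0.0109]
 [-0.      0.0078  0.0002]
 [ 0.0448  0.0129  0.0116]] [50.26818562 46.93854515 46.35054348]
0.74 [324.4, 348.8] [[ 0.004  -0.0688 -0.0097]
 [ 0.0233 -0.0603  0.0023]
 [ 0.0469 -0.0582  0.0146]] [33.57057745 74.04124656 69.04078827]
```

View pics/w3.png

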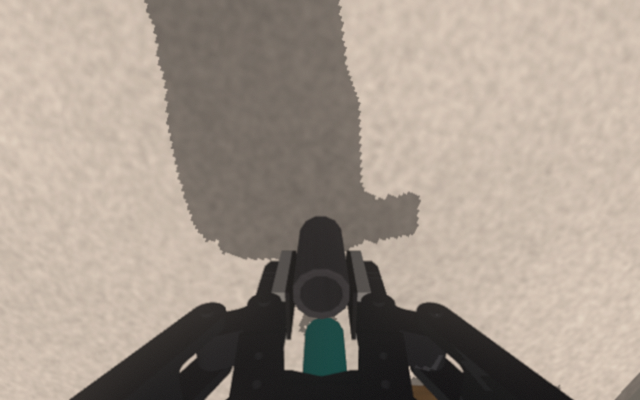

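Request:
{"method": "step_arm", "body": {
  "moves": [
    [[0,0,0,-0.005,0,0,0.1],[0,0,0,-0.015,0,0,0.1],[0,0,0,-0.03,0,0,0.1],[0,0,0,-0.055,0,0,0.1],[0,0,0,-0.08,0,0,0.1],[0,0,0,-0.105,0,0,0.1],[0,0,0,-0.13,0,0,0.1],[0,0,0,-0.15,0,0,0.1],[0,0,0,-0.17,0,0,0.1],[0,0,0,-0.177,0,0,0.1],[0,0,0,-0.177,0,0,0.1]]
  ],
  "force": 60
}}

```text
clock: 4.75
tcp_pos: [0.4507, 0.3262, 0.2265]
orientation: [-0.393, 0.59, -0.39, -0.588]
wrist_force: [0.1, -0.1, -1.4]
finger_gap: 0.0239
```

Request:
{"method": "step_arm", "body": {
  "moves": [
    [[0,0,0,0,-0.007,-0.034,0.1],[0,0,0,0,-0.013,-0.068,0.1],[0,0,0,0,-0.02,-0.102,0.1],[0,0,0,0,-0.026,-0.136,0.1],[0,0,0,0,-0.033,-0.17,0.1],[0,0,0,0,-0.039,-0.204,0.1],[0,0,0,0,-0.046,-0.238,0.1],[0,0,0,0,-0.053,-0.273,0.1],[0,0,0,0,-0.06,-0.307,0.1],[0,0,0,0,-0.066,-0.341,0.1],[0,0,0,0,-0.066,-0.341,0.1],[0,0,0,0,-0.066,-0.341,0.1]]
  ],
  "force": 60
}}

```text
clock: 5.95
tcp_pos: [0.643, 0.0365, 0.2247]
orientation: [0.393, -0.588, 0.391, 0.589]
wrist_force: [0.3, 0.2, -1.3]
finger_gap: 0.0237
```

```bash
python3 - <<'E'
from h import *
T=Tst(); s=env.get_state(); print(s['clock'],s['finger_gap'],s['wrist_force'],s['joint_pos'].round(2),T.round(4))
p,d=env.read_camera('wrist'); save('w4.png',p); X=full('wrist',d,T); np.savez('w4.npz',X=X,T=T,p=p,d=d)
E
```

```text
5.95 0.023661438555252455 [ 0.33841674  0.23260207 -1.29225565] [-0.07  0.46  0.21  1.33  0.   -0.46] [[ 1.000e-04 -9.228e-01 -3.853e-01  6.430e-01]
 [ 2.000e-03 -3.853e-01  9.228e-01  3.650e-02]
 [-1.000e+00 -8.000e-04  1.800e-03  2.247e-01]
 [ 0.000e+00  0.000e+00  0.000e+00  1.000e+00]]
```

View pics/w4.png

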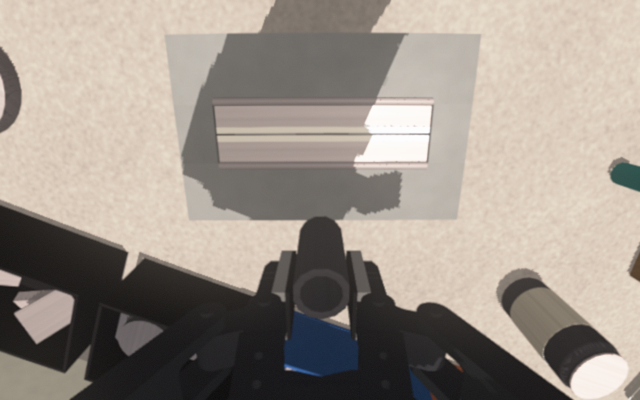

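The slot shows whole, with corners near (214,103), (434,103), (429,165) and (217,165) and the seam at row 134. The sleeve is held at (320,270).

```bash
python3 - <<'E'
from h import *
z=np.load('w4.npz'); X=z['X'];T=z['T'];p=z['p'];d=z['d']; 
P=X.reshape(-1,3)
m=(abs(P[:,2]-.14)<.008)&(abs(P[:,0]-.59)<.14)&(abs(P[:,1]-.015)<.14)
Q=P[m]; print('box z',np.median(Q[:,2]),cv2.minAreaRect(Q[:,:2].astype(np.float32)))
c=env.get_calibration('wrist');K=np.array(c['mtx']);D=np.array(c['distortion']);M=T@np.array(c['T_tool_cam'])
def plane(uv,h=.14):
    q=cv2.undistortPoints(np.array(uv,float).reshape(-1,1,2),K,D).reshape(-1,2)
    r=np.c_[q,np.ones(len(q))]@M[:3,:3].T; return M[:3,3]+r*((h-M[2,3])/r[:,2])[:,None]
C=plane([(214,103),(434,103),(429,165),(217,165)]); print(C.round(4),'ctr',C.mean(0).round(4),[np.linalg.norm(C[i]-C[(i+1)%4]).round(4) for i in range(4)])
S=plane([(216,134),(431,134)]); print('seam',S.round(4),S.mean(0).round(4),np.degrees(np.arctan2(*(S[1]-S[0])[[1,0]])))
Ti=np.linalg.inv(T)
L=P@Ti[:3,:3].T+Ti[:3,3]
# sleeve: rim top points
v,u=np.mgrid[0:400,0:640]; 
m=(L[:,0]>-.016)&(L[:,0]<-.008)&(abs(L[:,2])<.0145)&(abs(L[:,1])<.02)
Q=L[m];print('rim',m.sum(),np.median(Q,0).round(4),Q.min(0).round(4),Q.max(0).round(4),cv2.minEnclosingCircle(Q[:,1:].astype(np.float32)))
# near outer wall silhouettes: lines at each depth
for x in np.arange(0,.05,.008):
    m=(abs(L[:,0]-x)<.004)&(abs(L[:,2])<.013)&(abs(L[:,1])<.03); Q=L[m]
    if len(Q)>5: print(round(x,3),len(Q),np.median(Q[:,2]).round(4),'z',np.percentile(Q[:,2],[2,98]).round(4),'ymax',np.percentile(Q[:,1],[5,98]).round(4))
cv2.imwrite('pics/w4c.png',cv2.resize(cv2.cvtColor(p,cv2.COLOR_RGB2BGR)[80:330,200:450],None,fx=2.3,fy=2.3,interpolation=cv2.INTER_NEAREST))
E
```

```text
box z 0.1392205612633271 ((0.5917958617210388, 0.016903504729270935), (0.12055861949920654, 0.19128692150115967), 22.77182960510254)
[[ 0.6002 -0.0534  0.14  ]
 [ 0.5466  0.0745  0.14  ]
 [ 0.5832  0.0907  0.14  ]
 [ 0.6377 -0.0398  0.14  ]] ctr [0.5919 0.018  0.14  ] [np.float64(0.1386), np.float64(0.04), np.float64(0.1414), np.float64(0.0399)]
seam [[ 0.6183 -0.0465  0.14  ]
 [ 0.5645  0.082   0.14  ]] [0.5914 0.0178 0.14  ] 112.69833577076413
rim 1743 [-0.0106  0.0029  0.0002] [-0.016  -0.0131 -0.0145] [-0.008   0.0131  0.0145] ((0.0016132461605593562, 0.00010176776413572952), 0.017753172665834427)
0.0 916 0.0002 z [-0.012   0.0124] ymax [-0.0091  0.0128]
0.008 713 0.0002 z [-0.0116  0.0124] ymax [-0.0091  0.0129]
0.016 456 0.0002 z [-0.0111  0.0116] ymax [-0.0089  0.0128]
0.024 292 0.0002 z [-0.0114  0.0116] ymax [0.0057 0.013 ]
0.032 249 0.0002 z [-0.0114  0.0118] ymax [0.0055 0.0129]
0.04 222 0.0002 z [-0.0114  0.0116] ymax [0.0057 0.0129]
0.048 114 0.0001 z [-0.0115  0.0113] ymax [0.0057 0.013 ]
```

View pics/w4c.png

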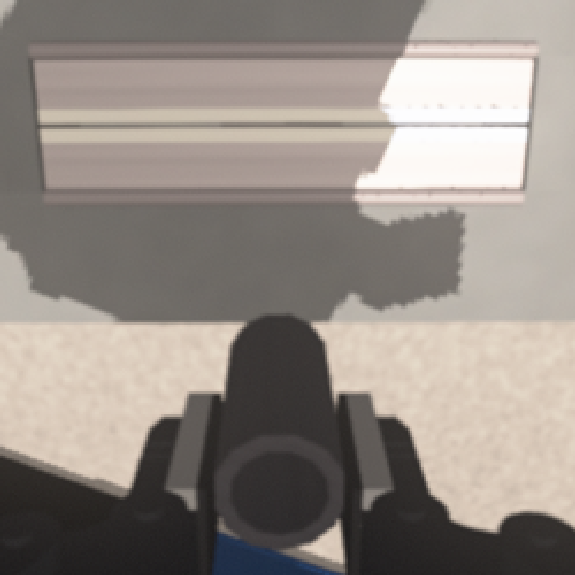

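Request:
{"method": "step_arm", "body": {
  "moves": [
    [[0,0,0,0,0.02,0.001,0.1],[0,0,0,0,0.04,0.0015,0.1],[0,0,0,0,0.0548,0.002,0.1],[0,0,0,0.01,0.0548,0.002,0.1],[0,0,0,0.02,0.0548,0.002,0.1],[0,0,0,0.025,0.0548,0.002,0.1],[0,0,0,0.025,0.0548,0.002,0.1],[0,0,0,0.025,0.0548,0.002,0.1],[0,0,0,0.025,0.0548,0.002,0.1]]
  ],
  "force": 60
}}

```text
clock: 6.9
tcp_pos: [0.5918, 0.0182, 0.2002]
orientation: [0.392, -0.589, 0.391, 0.589]
wrist_force: [-0.5, 0.4, -1.8]
finger_gap: 0.0239
```

```bash
python3 - <<'E'
from h import *
T=Tst(); s=env.get_state(); print(s['clock'],s['finger_gap'],s['wrist_force'],T.round(4))
p,d=env.read_camera('wrist'); save('w5.png',p); np.savez('w5.npz',T=T,p=p,d=d)
d0=np.array([.5917,.0172])-T[:2,3]; print('tool err',T[:2,1]@d0,T[:2,2]@d0)
E
```

```text
6.9 0.023865343250307418 [-0.45489699  0.38693863 -1.79277012] [[ 7.000e-04 -9.222e-01 -3.867e-01  5.918e-01]
 [ 2.000e-03 -3.867e-01  9.222e-01  1.820e-02]
 [-1.000e+00 -1.400e-03  1.600e-03  2.002e-01]
 [ 0.000e+00  0.000e+00  0.000e+00  1.000e+00]]
tool err 0.0004947281813934461 -0.0009026504931518744
```

View pics/w5.png

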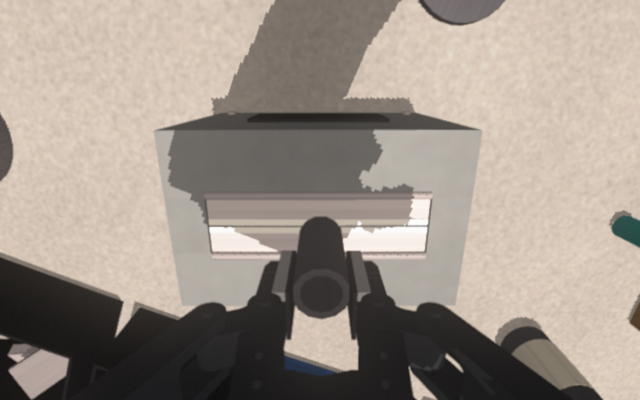

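Request:
{"method": "step_arm", "body": {
  "moves": [
    [[0,0,0,0.004,0.0005,-0.001,0.1],[0,0,0,0.008,0.0005,-0.001,0.1],[0,0,0,0.012,0.0005,-0.001,0.1],[0,0,0,0.016,0.0005,-0.001,0.1],[0,0,0,0.021,0.0005,-0.001,0.1],[0,0,0,0.026,0.0005,-0.001,0.1],[0,0,0,0.031,0.0005,-0.001,0.1],[0,0,0,0.036,0.0005,-0.001,0.1],[0,0,0,0.041,0.0005,-0.001,0.1],[0,0,0,0.046,0.0005,-0.001,0.1],[0,0,0,0.05,0.0005,-0.001,0.1],[0,0,0,0.05,0.0005,-0.001,0.1]]
  ],
  "force": 60
}}

```text
clock: 8.15
tcp_pos: [0.5911, 0.0171, 0.1489]
orientation: [0.392, -0.588, 0.391, 0.589]
wrist_force: [-0.3, -1.5, -4.2]
finger_gap: 0.0237
```

```bash
python3 - <<'E'
from h import *
T=Tst(); s=env.get_state(); print(s['clock'],s['finger_gap'],s['wrist_force'],s['ft_torque'],T.round(4))
p,d=env.read_camera('wrist'); save('w6.png',p); np.savez('w6.npz',T=T,p=p,d=d)
d0=np.array([.5917,.0172])-T[:2,3]; print('tool err',T[:2,1]@d0,T[:2,2]@d0)
P=full('wrist',d,T).reshape(-1,3); Ti=np.linalg.inv(T); L=P@Ti[:3,:3].T+Ti[:3,3]
m=(abs(L[:,2])<.0125)&(abs(L[:,1])<.0135)&(L[:,0]>-.02)&(L[:,0]<0); print('rim x hist',np.percentile(L[m],[2,10,50],axis=0))
E
```

```text
8.15 0.023724740499178474 [-0.31740818 -1.47312283 -4.205803  ] [-0.18194039 -0.12121755 -0.07269619] [[-1.200e-03 -9.223e-01 -3.865e-01  5.911e-01]
 [ 2.000e-03 -3.865e-01  9.223e-01  1.710e-02]
 [-1.000e+00  3.000e-04  2.300e-03  1.489e-01]
 [ 0.000e+00  0.000e+00  0.000e+00  1.000e+00]]
tool err -0.0005604773311833285 -0.00015216432313841074
rim x hist [[-0.01801724 -0.01105281 -0.01163882]
 [-0.01159303 -0.00906419 -0.01049509]
 [-0.00992034  0.00260697 -0.00016601]]
```

View pics/w6.png

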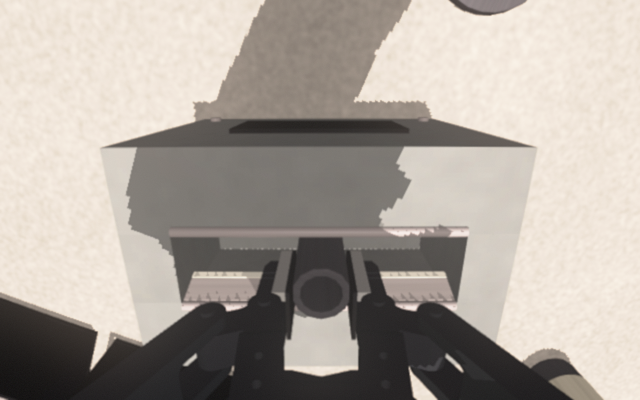

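Request:
{"method": "step_arm", "body": {
  "moves": [
    [[0,0,0,0.003,-0.0005,0,0.1],[0,0,0,0.006,-0.0005,0,0.1],[0,0,0,0.009,-0.0005,0,0.1],[0,0,0,0.012,-0.0005,0,0.1],[0,0,0,0.015,-0.0005,0,0.1],[0,0,0,0.015,-0.0005,0,0.1]]
  ],
  "force": 60
}}

```text
clock: 8.8
tcp_pos: [0.5912, 0.0173, 0.1334]
orientation: [0.392, -0.588, 0.392, 0.59]
wrist_force: [1.2, -0.6, -3.3]
finger_gap: 0.0236
```

Request:
{"method": "step_arm", "body": {
  "moves": [
    [[0,0,0,0.003,0,0,0.1],[0,0,0,0.006,0,0,0.1],[0,0,0,0.009,0,0,0.1],[0,0,0,0.012,0,0,0.1],[0,0,0,0.012,0,0,0.1]]
  ],
  "force": 60
}}

```text
clock: 9.3
tcp_pos: [0.5908, 0.0172, 0.1206]
orientation: [0.392, -0.587, 0.392, 0.59]
wrist_force: [1.5, -0.6, -2.5]
finger_gap: 0.0239
```

```bash
python3 - <<'E'
from h import *
T=Tst(); s=env.get_state(); print(s['clock'],s['finger_gap'],s['wrist_force'],s['ft_torque'],T.round(4))
d0=np.array([.5917,.0172])-T[:2,3]; print('tool err',T[:2,1]@d0,T[:2,2]@d0)
p,d=env.read_camera('wrist'); save('w7.png',p)
P=full('wrist',d,T).reshape(-1,3); Ti=np.linalg.inv(T); L=P@Ti[:3,:3].T+Ti[:3,3]
m=(abs(L[:,2])<.0125)&(abs(L[:,1])<.0135)&(L[:,0]>-.02)&(L[:,0]<0); print('rim x hist',np.percentile(L[m],[2,10,50],axis=0))
E
```

```text
9.3 0.02385272486600552 [ 1.47543003 -0.59839944 -2.49450053] [-0.11388008 -0.22554178 -0.01039614] [[-0.0031 -0.9223 -0.3864  0.5908]
 [ 0.0017 -0.3864  0.9223  0.0172]
 [-1.      0.0022  0.0028  0.1206]
 [ 0.      0.      0.      1.    ]]
tool err -0.0007685243635134013 -0.0003670878887480471
rim x hist [[-0.01851152 -0.01173471 -0.01160612]
 [-0.01185649 -0.00944222 -0.01084543]
 [-0.01031261 -0.00280968  0.00023107]]
```

View pics/w7.png

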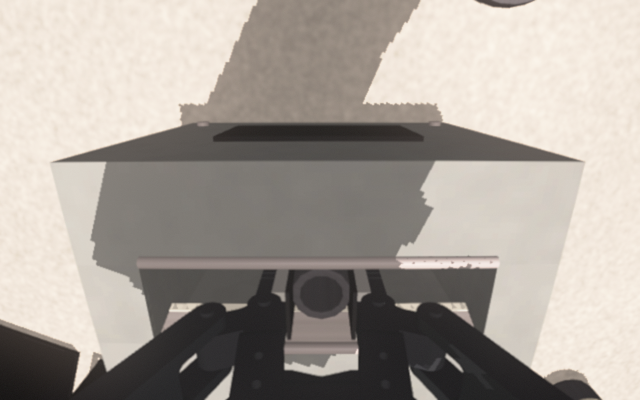

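Request:
{"method": "step_arm", "body": {
  "moves": [
    [[0,0,0,0.002,-0.0005,0,0.1],[0,0,0,0.004,-0.0005,0,0.1],[0,0,0,0.006,-0.0005,0,0.1],[0,0,0,0.007,-0.0005,0,0.1],[0,0,0,0.008,-0.0005,0,0.1]]
  ]
}}

```text
clock: 9.85
tcp_pos: [0.5913, 0.0175, 0.1126]
orientation: [0.392, -0.587, 0.392, 0.59]
wrist_force: [-1.0, -0.5, 1.1]
finger_gap: 0.0242
```

Request:
{"method": "step_arm", "body": {
  "moves": [
    [[0,0,0,0.0007,0,0,0.1],[0,0,0,0.0014,0,0,0.1],[0,0,0,0.002,0,0,0.1]]
  ]
}}

```text
clock: 10.15
tcp_pos: [0.5913, 0.0175, 0.1106]
orientation: [0.392, -0.587, 0.392, 0.59]
wrist_force: [0.6, -1.1, 0.8]
finger_gap: 0.0237
```

Request:
{"method": "step_arm", "body": {
  "moves": [
    [[0,0,0,0.0005,0,0,0.1],[0,0,0,0.001,0,0,0.1],[0,0,0,0.0015,0,0,0.1]]
  ]
}}

```text
clock: 10.45
tcp_pos: [0.5913, 0.0175, 0.1091]
orientation: [0.392, -0.588, 0.392, 0.59]
wrist_force: [-0.3, -0.1, 1.7]
finger_gap: 0.0239
```

Request:
{"method": "step_arm", "body": {
  "moves": [
    [[0,0,0,0.0005,0,0,0.1],[0,0,0,0.001,0,0,0.1],[0,0,0,0.0015,0,0,0.1]]
  ]
}}

```text
clock: 10.75
tcp_pos: [0.5914, 0.0175, 0.1077]
orientation: [0.392, -0.588, 0.392, 0.59]
wrist_force: [0.1, 0.1, 2.9]
finger_gap: 0.0234
```

Request:
{"method": "step_arm", "body": {
  "moves": [
    [[0,0,0,0.0005,0,0,0.1],[0,0,0,0.001,0,0,0.1],[0,0,0,0.001,0,0,0.1]]
  ]
}}

```text
clock: 11.05
tcp_pos: [0.5914, 0.0175, 0.1066]
orientation: [0.392, -0.588, 0.392, 0.59]
wrist_force: [-0.1, -0.4, 0.0]
finger_gap: 0.024
```

```bash
python3 - <<'E'
from h import *
s=env.get_state(); print(s['clock'],s['wrist_force'],s['ft_torque'])
T=Tst();print(T.round(4))
p,d=env.read_camera('wrist'); save('w8.png',p)
P=full('wrist',d,T).reshape(-1,3); Ti=np.linalg.inv(T); L=P@Ti[:3,:3].T+Ti[:3,3]
m=(abs(L[:,2])<.0125)&(abs(L[:,1])<.0135)&(L[:,0]>-.02)&(L[:,0]<0); print('rim',np.percentile(L[m],[2,10,50],axis=0)[:,0])
p,d=env.read_camera('scene'); save('s8.png',p[130:290,230:400].repeat(3,0).repeat(3,1))
s=env.get_state(); print(s['clock'],s['wrist_force'])
E
```

```text
11.05 [-0.08662712 -0.37408811  0.03657275] [-0.04141689 -0.01204839 -0.05548414]
[[-0.0029 -0.9223 -0.3865  0.5914]
 [ 0.0017 -0.3865  0.9223  0.0175]
 [-1.      0.002   0.0027  0.1066]
 [ 0.      0.      0.      1.    ]]
rim [-0.01974784 -0.01869491 -0.01103582]
11.15 [ 0.60719259 -1.05200057  0.40845959]
```

View pics/w8.png

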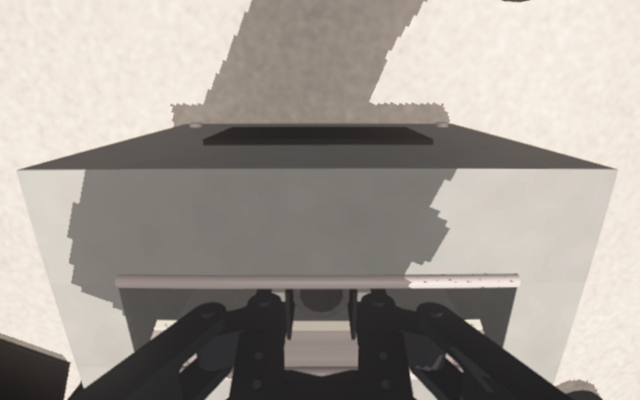

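View pics/s8.png

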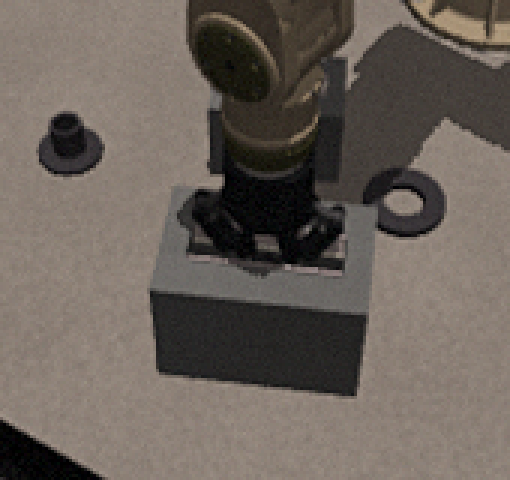

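Not touched down yet, and the force is near 0. The sleeve sits centred between the open flaps. I'll keep creeping down.

Request:
{"method": "step_arm", "body": {
  "moves": [
    [[0,0,0,0.0005,0,0,0.1],[0,0,0,0.001,0,0,0.1],[0,0,0,0.001,0,0,0.1]]
  ]
}}

```text
clock: 11.45
tcp_pos: [0.5914, 0.0174, 0.1056]
orientation: [0.392, -0.588, 0.392, 0.59]
wrist_force: [-1.0, -0.2, 2.0]
finger_gap: 0.0237
```

Request:
{"method": "step_arm", "body": {
  "moves": [
    [[0,0,0,0.0005,0,0,0.1],[0,0,0,0.001,0,0,0.1],[0,0,0,0.001,0,0,0.1]]
  ]
}}

```text
clock: 11.75
tcp_pos: [0.5913, 0.0174, 0.1045]
orientation: [0.392, -0.588, 0.392, 0.59]
wrist_force: [0.8, -0.2, 0.6]
finger_gap: 0.024
```

Request:
{"method": "step_arm", "body": {
  "moves": [
    [[0,0,0,0.0005,0,0,0.1],[0,0,0,0.001,0,0,0.1],[0,0,0,0.001,0,0,0.1]]
  ]
}}

```text
clock: 12.05
tcp_pos: [0.5913, 0.0174, 0.1034]
orientation: [0.392, -0.587, 0.392, 0.59]
wrist_force: [-0.0, -0.8, 0.8]
finger_gap: 0.0242
```

Request:
{"method": "step_arm", "body": {
  "moves": [
    [[0,0,0,0.0005,0,0,0.1],[0,0,0,0.001,0,0,0.1],[0,0,0,0.001,0,0,0.1]]
  ]
}}

```text
clock: 12.35
tcp_pos: [0.5912, 0.0174, 0.1022]
orientation: [0.392, -0.587, 0.392, 0.59]
wrist_force: [0.1, -0.3, 1.6]
finger_gap: 0.0237
```

Request:
{"method": "step_arm", "body": {
  "moves": [
    [[0,0,0,0.0005,0,0,0.1],[0,0,0,0.001,0,0,0.1],[0,0,0,0.001,0,0,0.1]]
  ]
}}

```text
clock: 12.65
tcp_pos: [0.5912, 0.0174, 0.1012]
orientation: [0.391, -0.587, 0.392, 0.59]
wrist_force: [-0.3, 0.8, 1.0]
finger_gap: 0.024
```

Request:
{"method": "step_arm", "body": {
  "moves": [
    [[0,0,0,0.0005,0,0,0.1],[0,0,0,0.001,0,0,0.1],[0,0,0,0.001,0,0,0.1]]
  ]
}}

```text
clock: 12.95
tcp_pos: [0.5912, 0.0174, 0.1001]
orientation: [0.391, -0.587, 0.392, 0.59]
wrist_force: [0.1, -0.4, 0.7]
finger_gap: 0.0244
```

Request:
{"method": "step_arm", "body": {
  "moves": [
    [[0,0,0,0.0005,0,0,0.1],[0,0,0,0.001,0,0,0.1],[0,0,0,0.001,0,0,0.1]]
  ]
}}

```text
clock: 13.25
tcp_pos: [0.5911, 0.0174, 0.099]
orientation: [0.391, -0.587, 0.392, 0.59]
wrist_force: [-0.3, -0.2, 1.0]
finger_gap: 0.0235
```

Request:
{"method": "step_arm", "body": {
  "moves": [
    [[0,0,0,0.0005,0,0,0.1],[0,0,0,0.001,0,0,0.1],[0,0,0,0.001,0,0,0.1]]
  ]
}}

```text
clock: 13.55
tcp_pos: [0.5911, 0.0174, 0.0979]
orientation: [0.391, -0.587, 0.392, 0.59]
wrist_force: [-0.1, -0.0, 1.4]
finger_gap: 0.0239
```

Request:
{"method": "step_arm", "body": {
  "moves": [
    [[0,0,0,0.0005,0,0,0.1],[0,0,0,0.001,0,0,0.1],[0,0,0,0.001,0,0,0.1]]
  ]
}}

```text
clock: 13.85
tcp_pos: [0.5912, 0.0174, 0.0969]
orientation: [0.391, -0.587, 0.392, 0.59]
wrist_force: [2.0, 1.0, 2.2]
finger_gap: 0.0243
```

Request:
{"method": "step_arm", "body": {
  "moves": [
    [[0,0,0,0.0005,0,0,0.1],[0,0,0,0.001,0,0,0.1],[0,0,0,0.001,0,0,0.1]]
  ]
}}

```text
clock: 14.15
tcp_pos: [0.5915, 0.0174, 0.0961]
orientation: [0.392, -0.588, 0.392, 0.59]
wrist_force: [0.8, 0.2, 3.2]
finger_gap: 0.0238
```

Request:
{"method": "step_arm", "body": {
  "moves": [
    [[0,0,0,0.0005,0,0,0.1],[0,0,0,0.0007,0,0,0.1],[0,0,0,0.0007,0,0,0.1]]
  ]
}}

```text
clock: 14.45
tcp_pos: [0.5915, 0.0173, 0.0954]
orientation: [0.392, -0.588, 0.392, 0.59]
wrist_force: [0.7, -0.2, 2.9]
finger_gap: 0.0236
```

```bash
python3 - <<'E'
from h import *
s=env.get_state(); print(s['clock'],s['wrist_force'],s['ft_torque'],s['tau'].round(2))
T=Tst();print(T.round(4))
p,d=env.read_camera('wrist'); save('w9.png',p)
for i in range(2):
    env.read_camera('scene'); print(env.get_state()['wrist_force'])
E
```

```text
14.45 [ 0.66774596 -0.16584346  2.85852473] [ 0.01293593 -0.07882974 -0.01529662] [-1.000e-02 -4.952e+01  2.554e+01  2.200e-01 -1.000e-02 -1.000e-02]
[[-0.0027 -0.9224 -0.3863  0.5915]
 [ 0.0015 -0.3863  0.9224  0.0173]
 [-1.      0.0019  0.0024  0.0954]
 [ 0.      0.      0.      1.    ]]
[ 0.43786525 -1.57874961  3.71125563]
[ 0.48535837 -0.32091197  3.23705883]
```

View pics/w9.png

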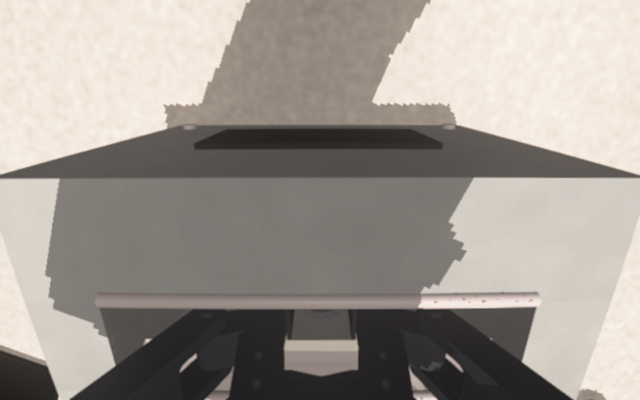

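Request:
{"method": "step_arm", "body": {
  "moves": [
    [[0,0,0,0.0005,0,0,0.1],[0,0,0,0.0008,0,0,0.1],[0,0,0,0.0008,0,0,0.1]]
  ]
}}

```text
clock: 14.9
tcp_pos: [0.5914, 0.0173, 0.0945]
orientation: [0.392, -0.588, 0.392, 0.59]
wrist_force: [0.4, -0.7, 2.8]
finger_gap: 0.0242
```

Request:
{"method": "step_arm", "body": {
  "moves": [
    [[0,0,0,0.0005,0,0,0.1],[0,0,0,0.0008,0,0,0.1],[0,0,0,0.0008,0,0,0.1]]
  ]
}}

```text
clock: 15.2
tcp_pos: [0.5913, 0.0173, 0.0935]
orientation: [0.391, -0.587, 0.392, 0.59]
wrist_force: [0.6, -0.3, 3.3]
finger_gap: 0.0241
```

Request:
{"method": "step_arm", "body": {
  "moves": [
    [[0,0,0,0.0005,0,0,0.1],[0,0,0,0.0008,0,0,0.1],[0,0,0,0.0008,0,0,0.1]]
  ]
}}

```text
clock: 15.5
tcp_pos: [0.5914, 0.0173, 0.0933]
orientation: [0.392, -0.588, 0.392, 0.59]
wrist_force: [-0.5, -0.1, 6.3]
finger_gap: 0.024
```

Request:
{"method": "step_arm", "body": {
  "moves": [
    [[0,0,0,0.0005,0,0,0.1],[0,0,0,0.0008,0,0,0.1],[0,0,0,0.0008,0,0,0.1]]
  ]
}}

```text
clock: 15.8
tcp_pos: [0.5914, 0.0173, 0.0932]
orientation: [0.392, -0.588, 0.392, 0.59]
wrist_force: [-1.5, -0.1, 6.2]
finger_gap: 0.024
```

```bash
python3 - <<'E'
from h import *
for i in range(3):
    s=env.get_state(); print(s['clock'],s['wrist_force'].round(2),s['ft_torque'].round(3),s['tcp_pos'].round(4)); env.read_camera('wrist')
print(Tst().round(4))
E
```

```text
15.8 [-1.47 -0.05  6.2 ] [0.087 0.349 0.041] [0.5914 0.0173 0.0932]
15.85 [-1.76 -0.26  8.17] [0.034 0.312 0.009] [0.5914 0.0173 0.0932]
15.9 [-1.88 -0.09  8.07] [0.031 0.29  0.016] [0.5914 0.0173 0.0932]
[[-0.0022 -0.9223 -0.3865  0.5914]
 [ 0.0013 -0.3865  0.9223  0.0173]
 [-1.      0.0015  0.0021  0.0932]
 [ 0.      0.      0.      1.    ]]
```

```bash
python3 - <<'E'
from h import *
T=Tst(); p,d=env.read_camera('wrist'); save('w10.png',p); X=full('wrist',d,T)
Ti=np.linalg.inv(T); L=X@Ti[:3,:3].T+Ti[:3,3]
dark=p.max(2)<60
for lo,hi in ((.10,.115),(.115,.125),(.125,.135),(.135,.145),(.145,.155),(.155,.165),(.165,.18)):
    m=(X[...,2]>lo)&(X[...,2]<hi)&dark&(abs(L[...,2])<.07)&(abs(L[...,1])<.06)&(d>0)&(d<.26)
    Q=L[m]; 
    if len(Q): print(lo,hi,len(Q),'y',np.percentile(Q[:,1],[1,99]).round(3),'z',np.percentile(Q[:,2],[1,50,99]).round(3))
m=(abs(L[...,2])<.0125)&(abs(L[...,1])<.03)&(X[...,2]<.125)&(X[...,2]>.08);Q=X[m];print(len(Q),np.percentile(Q[:,2],[5,50,95]))
big=cv2.resize(p[230:400,180:460],None,fx=2.8,fy=2.8,interpolation=cv2.INTER_CUBIC); big=np.clip(big.astype(float)*2,0,255).astype(np.uint8); save('w10c.png',big)
E
```

```text
0.1 0.115 52 y [-0.011 -0.004] z [-0.012 -0.011  0.013]
0.115 0.125 296 y [-0.011  0.004] z [-0.013  0.012  0.014]
0.125 0.135 1319 y [-0.01   0.013] z [-0.044  0.013  0.045]
0.135 0.145 7604 y [-0.011  0.013] z [-0.047 -0.013  0.048]
0.145 0.155 6312 y [-0.009  0.018] z [-0.053 -0.008  0.054]
0.155 0.165 9828 y [0.003 0.018] z [-0.057  0.001  0.058]
0.165 0.18 2092 y [0.011 0.018] z [-0.059  0.01   0.06 ]
1006 [0.10387611 0.1223052  0.12471163]
```

View pics/w10c.png

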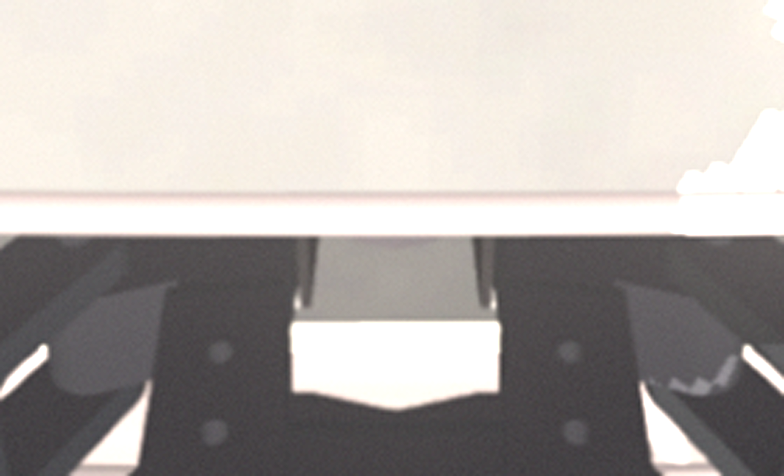

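Request:
{"method": "step_arm", "body": {
  "moves": [
    [[0,0,0,0,0,0,0.25],[0,0,0,0,0,0,0.3],[0,0,0,0,0,0,0.33],[0,0,0,0,0,0,0.36],[0,0,0,0,0,0,0.4],[0,0,0,0,0,0,0.42],[0,0,0,0,0,0,0.42],[0,0,0,0,0,0,0.42]]
  ],
  "force": 20
}}

```text
clock: 16.8
tcp_pos: [0.5914, 0.0173, 0.0932]
orientation: [0.392, -0.588, 0.392, 0.59]
wrist_force: [-0.1, -1.3, 2.3]
finger_gap: 0.0357
```

```bash
python3 - <<'E'
from h import *
T=Tst(); s=env.get_state(); print(s['wrist_force'],s['finger_gap']); p,d=env.read_camera('wrist'); X=full('wrist',d,T)
Ti=np.linalg.inv(T); L=X@Ti[:3,:3].T+Ti[:3,3]
print(T[:3,3])
big=cv2.resize(p[230:400,180:460],None,fx=2.8,fy=2.8,interpolation=cv2.INTER_CUBIC); big=np.clip(big.astype(float)*2,0,255).astype(np.uint8); save('w11c.png',big)
E
```

```text
[-0.05092422 -1.27723758  2.30138994] 0.03573270425166876
[0.59136093 0.01730016 0.09315873]
```

View pics/w11c.png

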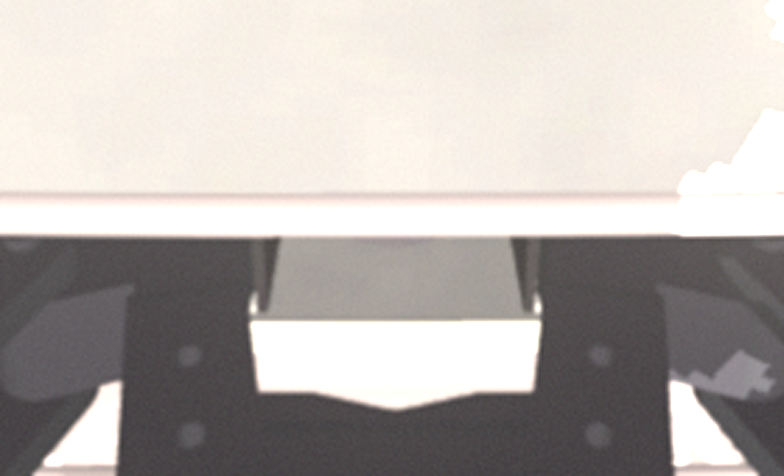

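Request:
{"method": "step_arm", "body": {
  "moves": [
    [[0,0,0,-0.002,0,0,0.42],[0,0,0,-0.005,0,0,0.42],[0,0,0,-0.009,0,0,0.42],[0,0,0,-0.013,0,0,0.42],[0,0,0,-0.017,0,0,0.42],[0,0,0,-0.021,0,0,0.42],[0,0,0,-0.025,0,0,0.42],[0,0,0,-0.025,0,0,0.42]]
  ]
}}

```text
clock: 17.65
tcp_pos: [0.5918, 0.0173, 0.119]
orientation: [0.392, -0.588, 0.391, 0.589]
wrist_force: [-1.5, -0.1, -0.7]
finger_gap: 0.0359
```

```bash
python3 - <<'E'
from h import *
T=Tst(); s=env.get_state(); print(s['wrist_force'],s['finger_gap']); p,d=env.read_camera('wrist'); X=full('wrist',d,T)
np.savez('w12.npz',X=X,T=T)
big=cv2.resize(p[200:370,180:460],None,fx=2.8,fy=2.8,interpolation=cv2.INTER_CUBIC); big=np.clip(big.astype(float)*2.5,0,255).astype(np.uint8); save('w12c.png',big)
E
```

```text
[-1.51760329 -0.13254815 -0.74369288] 0.03588793894976133
```

View pics/w12c.png

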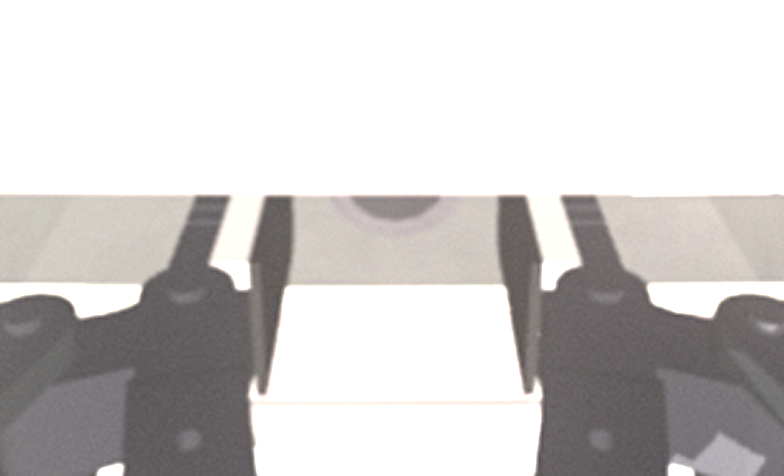

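The sleeve's rim shows standing clear between the open pads at crop (395,225), which is about (321,280) in the full picture. It stayed behind. I carry on upward.

```bash
python3 - <<'E'
import numpy as np
X=np.load('w12.npz')['X']
for v in range(270,286,2): print(v,X[v,318:325,:].mean(0).round(4), X[v,305].round(4),X[v,337].round(4))
E
```

```text
270 [0.5991 0.0212 0.0964] [0.5989 0.0123 0.1026] [0.5917 0.0268 0.1044]
272 [0.599  0.0212 0.0986] [0.5989 0.0124 0.1044] [0.5924 0.027  0.105 ]
274 [0.5992 0.0212 0.1003] [0.601  0.0131 0.1027] [0.5944 0.028  0.1032]
276 [0.599  0.0211 0.1026] [0.602  0.0135 0.1029] [0.5949 0.0282 0.1043]
278 [0.5993 0.0213 0.1039] [0.6029 0.0139 0.1032] [0.5961 0.0287 0.104 ]
280 [0.6004 0.0217 0.1038] [0.6484 0.0288 0.0297] [0.6394 0.0517 0.0288]
282 [0.6017 0.0222 0.1036] [0.6487 0.029  0.0319] [0.6391 0.0514 0.0322]
284 [0.6202 0.0302 0.0744] [0.649  0.0292 0.0341] [0.6385 0.0509 0.0362]
```

Request:
{"method": "step_arm", "body": {
  "moves": [
    [[0,0,0,-0.005,0,0,0.42],[0,0,0,-0.01,0,0,0.42],[0,0,0,-0.015,0,0,0.42],[0,0,0,-0.02,0,0,0.42],[0,0,0,-0.025,0,0,0.42],[0,0,0,-0.03,0,0,0.42],[0,0,0,-0.035,0,0,0.42],[0,0,0,-0.045,0,0,0.42],[0,0,0,-0.06,0,0,0.42],[0,0,0,-0.08,0,0,0.42],[0,0,0,-0.1,0,0,0.42],[0,0,0,-0.1,0,0,0.42]]
  ]
}}

```text
clock: 18.9
tcp_pos: [0.5936, 0.0171, 0.2225]
orientation: [-0.393, 0.59, -0.39, -0.588]
wrist_force: [0.4, -0.2, 0.4]
finger_gap: 0.0363
```

```bash
python3 - <<'E'
from h import *
T=Tst(); s=env.get_state(); print(s['clock'],s['wrist_force'],s['finger_gap']); p,d=env.read_camera('wrist'); X=full('wrist',d,T)
save('w13.png',p)
Xp=X.reshape(-1,3); C=np.array([.5916,.0173]); yaw=np.radians(22.7)
hx=(Xp[:,:2]-C)@[np.cos(yaw),np.sin(yaw)]; hy=(Xp[:,:2]-C)@[-np.sin(yaw),np.cos(yaw)]
for a in (-17,-12,-7,-2,2,7,12,17):
    m=(abs(hx*1e3-a)<2)&(abs(hy)<.06)&(Xp[:,2]<.16); print(a,m.sum(),np.percentile(Xp[m,2],[5,50,95]).round(4) if m.any() else '')
E
```

```text
18.9 [ 0.42127914 -0.22719684  0.39219492] 0.03631791217832428
-17 832 [0.1378 0.1389 0.1414]
-12 979 [0.1376 0.1387 0.1397]
-7 950 [0.1375 0.1387 0.1398]
-2 698 [0.1379 0.1389 0.1399]
2 995 [0.1376 0.1389 0.14  ]
7 878 [0.1376 0.1386 0.1396]
12 890 [0.1377 0.1386 0.1397]
17 1136 [0.1378 0.1391 0.1416]
```

View pics/w13.png

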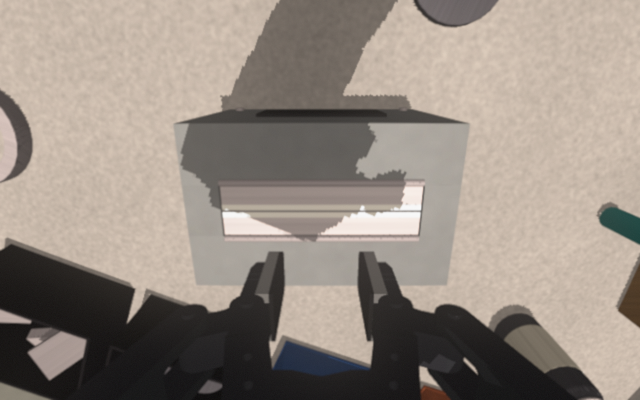

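Both flaps are shut: the slot at (220–424, 182–238) is level at 0.139 m. The jaws are empty and clear of the box, so I hand in.

```bash
python3 - <<'E'
from workcell import env
print(env.hand_in())
E
```

```text
the job is handed in; nothing more can be done
None
```

I picked up the plain dark steel sleeve and lowered it upright through both flaps of the larger box, over the spindle. It is standing on the rings, and the job is handed in at about 19 s on the clock, well inside the 54 s limit.

- **Touch-down:** I felt for the rings in steps of about 1 mm. The sleeve stopped firmly with its underside about 44.5 mm above the table, at about 8 N on the wrist. The stop held on a second small push before I opened the jaws.
- **Sleeve in place:** After I let go, the wrist camera showed the rim level at about 103–105 mm, consistent with the stop height. It was centred within about 2 mm of the spindle axis.
- **Flaps:** Once the gripper was out, both flaps read level at 139 mm across the whole slot, the same as before. The gripper ended empty and about 70 mm clear of the box, and it met nothing on the table on its way.
- **Small disagreements:** The force reading wandered by 2–3 N. It also showed a steady 3 N or so for the last 3 mm before touch-down, which I took to be flap friction on the fingers. The camera estimates of the box centre differed by about 2 mm, which is within calibration.

No check failed.

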